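# Change the sensor cartridges in a warming dock

## Task

Fold the clear cover of the warming dock back until it stands about upright, lift the spent cartridge out of the middle bay and lay it flat in the steel tray, and load every fresh cartridge into a bay of its own: the bay's spring gate has to be held back (the cartridge's own end can push it) while the cartridge is lowered flat onto the bay floor behind the fixed stop, and then let go so that the gate clamps it against the stop. When all that is done, fold the cover fully shut, and leave the bottle, the beaker and the tip box where they are.

Things in the scene. Friction and masses are not known exactly. Their poses are not given: they have to be found in the camera images.
- cart1_mid (a point): Fresh sensor cartridge: an off-white rigid block 84 (its x) x 36 (its y) x 32 mm high, with a dark window and two grey port caps (4 mm high, 26 mm either side of the centre) on top; about 0.11 kg. The point is its centre, 16 mm above its underside; z is up when it stands properly. It is the same when turned half round about z. May be absent.
- cart2_mid (a point): Fresh sensor cartridge: an off-white rigid block 84 (its x) x 36 (its y) x 32 mm high, with a dark window and two grey port caps (4 mm high, 26 mm either side of the centre) on top; about 0.11 kg. The point is its centre, 16 mm above its underside; z is up when it stands properly. It is the same when turned half round about z. May be absent.
- cart3_mid (a point): Fresh sensor cartridge: an off-white rigid block 84 (its x) x 36 (its y) x 32 mm high, with a dark window and two grey port caps (4 mm high, 26 mm either side of the centre) on top; about 0.11 kg. The point is its centre, 16 mm above its underside; z is up when it stands properly. It is the same when turned half round about z. May be absent.
- spent_mid (a point): Spent sensor cartridge, 84 x 36 x 32 mm like the fresh ones and with the window, but without the two port caps; it starts clamped in the dock's middle bay and can be pulled straight up out of it. The point is its centre, axes as the fresh ones'.
- tray_in (a point): Centre of the inner floor of an open steel tray, fixed on the bench, 136 (its x) x 116 (its y) mm outside, walls 3 mm thick, 22 mm high, floor 3 mm above the bench; z up.
- bay1 (a point): Seat point of the left (dock +y) bay: where a loaded cartridge's centre lies, 16 mm above the bay floor. x runs from fixed stop to spring gate (away from the robot), y left, z up; the cartridge lies along x. Stop: bar 12 mm high, 8 thick, inner face at x = -42 mm. Gate: face at x = +34 mm at rest, 36 high, 34 wide. The empty gap (76 mm) is 8 mm shorter than a cartridge.
- gate1 (a joint): Spring gate of bay 1, an upright aluminium plate: metres pushed back along the bay's +x; 0 at rest, 0.008 with a cartridge clamped, 0.020 at its end. It springs shut: about 2.6 N at rest, 4.4 N at 0.008, 5.5 N at 0.013, 7 N at its end.
- bay2 (a point): Seat point of the middle bay: where a loaded cartridge's centre lies, 16 mm above the bay floor. x runs from fixed stop to spring gate (away from the robot), y left, z up; the cartridge lies along x. Stop: bar 12 mm high, 8 thick, inner face at x = -42 mm. Gate: face at x = +34 mm at rest, 36 high, 34 wide. The empty gap (76 mm) is 8 mm shorter than a cartridge.
- gate2 (a joint): Spring gate of bay 2, an upright aluminium plate: metres pushed back along the bay's +x; 0 at rest, 0.008 with a cartridge clamped, 0.020 at its end. It springs shut: about 2.6 N at rest, 4.4 N at 0.008, 5.5 N at 0.013, 7 N at its end.
- bay3 (a point): Seat point of the right (dock -y) bay: where a loaded cartridge's centre lies, 16 mm above the bay floor. x runs from fixed stop to spring gate (away from the robot), y left, z up; the cartridge lies along x. Stop: bar 12 mm high, 8 thick, inner face at x = -42 mm. Gate: face at x = +34 mm at rest, 36 high, 34 wide. The empty gap (76 mm) is 8 mm shorter than a cartridge.
- gate3 (a joint): Spring gate of bay 3, an upright aluminium plate: metres pushed back along the bay's +x; 0 at rest, 0.008 with a cartridge clamped, 0.020 at its end. It springs shut: about 2.6 N at rest, 4.4 N at 0.008, 5.5 N at 0.013, 7 N at its end.
- dock: White warming dock, 200 x 264 mm, fixed; origin under the middle bay's seat point, x, y, z as the bays'. Bay floors 30 mm above the bench, bays 72 mm apart. In each bay low side guides 9 mm high (x = -42 to -28 and 18 to 32 mm) leave 42 mm for the 36 mm cartridge; nothing stands beside the middle. Side walls 8 mm thick, inner faces at y = +-124 mm, tops 76 mm above the bench; front open.
- cover (a joint): Clear flat cover of the dock, 180 x 264 x 5 mm: hinge angle in rad, 0 shut (flat on the side walls), 1.57 upright, stop at 1.75. Stiff hinge: it stays where it is left; swinging it takes about 2 to 5 N at the handle. While it is low it blocks the bays; upright, its edge stands about 260 mm above the bench.
- cover_hinge (a point): Fixed point on the cover's hinge line (along the dock's y), mid-width, on the far side of the dock; axes as the dock's. 106 mm beyond the bays' seat points in x, 78.5 mm above the bench.
- cover_handle (a point): Centre of the cover's handle, a grey round bar parallel to the hinge, 16 mm thick and 44 mm long between flat ends, on a stem 16 mm long at its middle. When shut it lies 162 mm from the hinge line towards the robot and 30 mm above it (27.5 mm above the cover's top face), and swings with the cover; the cover's free edge is 19 mm farther out. Gripped by its flat ends it can pivot between the fingers. Axes turn with the cover; y stays along the hinge.
- media: Bystander: amber capped bottle, 72 mm across, 150 mm high; origin under its centre.
- beaker: Bystander: glass beaker, 76 mm across, 90 mm high; origin under its centre.
- tipbox: Bystander: grey tip box with clear lid, 120 x 85 x 62 mm; origin under its centre.
Mind the look-alikes: they are no part of the job. Leave any orange look-alike of the part that bears cart3_mid alone. Of the things shaped like the part that bears tray_in, the bare steel one is meant.

How it is judged:
On the way, in this order (a step that is already met when the one before it is completed fails the run):
1. the cover stands about upright (opened past 75 degrees) (value of joint cover above 1.31 rad), for 0.2 s.
2. with the cover still open past 75 degrees, every fresh cartridge sits flat in a bay, clamped by its gate and let go, and the spent one lies in the tray (value of joint cover above 1.31 rad and angle between each of cart1_mid, cart2_mid, cart3_mid's own z axis and vertical below 0.08 rad and ((distance between cart1_mid and bay1 below 0.006 m and angle between the x axis of cart1_mid and the x axis of bay1, either way round below 0.1 rad and value of joint gate1 between 0.005 and 0.011 m) or (distance between cart1_mid and bay2 below 0.006 m and angle between the x axis of cart1_mid and the x axis of bay2, either way round below 0.1 rad and value of joint gate2 between 0.005 and 0.011 m) or (distance between cart1_mid and bay3 below 0.006 m and angle between the x axis of cart1_mid and the x axis of bay3, either way round below 0.1 rad and value of joint gate3 between 0.005 and 0.011 m)) and ((distance between cart2_mid and bay1 below 0.006 m and angle between the x axis of cart2_mid and the x axis of bay1, either way round below 0.1 rad and value of joint gate1 between 0.005 and 0.011 m) or (distance between cart2_mid and bay2 below 0.006 m and angle between the x axis of cart2_mid and the x axis of bay2, either way round below 0.1 rad and value of joint gate2 between 0.005 and 0.011 m) or (distance between cart2_mid and bay3 below 0.006 m and angle between the x axis of cart2_mid and the x axis of bay3, either way round below 0.1 rad and value of joint gate3 between 0.005 and 0.011 m)) and ((distance between cart3_mid and bay1 below 0.006 m and angle between the x axis of cart3_mid and the x axis of bay1, either way round below 0.1 rad and value of joint gate1 between 0.005 and 0.011 m) or (distance between cart3_mid and bay2 below 0.006 m and angle between the x axis of cart3_mid and the x axis of bay2, either way round below 0.1 rad and value of joint gate2 between 0.005 and 0.011 m) or (distance between cart3_mid and bay3 below 0.006 m and angle between the x axis of cart3_mid and the x axis of bay3, either way round below 0.1 rad and value of joint gate3 between 0.005 and 0.011 m)) and horizontal distance between spent_mid and tray_in below 0.048 m and height (world z) of spent_mid below 0.026 m and contact force between each of spent, cart1, cart2, cart3 and the fingers below 0.1 N), for 0.2 s.
At the end, for the whole second after the job is handed in: Cover shut (under 0.05 rad). Spent cartridge still, flat in the tray (within 48 mm of its middle, centre under 26 mm high). Each fresh cartridge still, upright (0.08 rad), centre within 6 mm of a bay's seat point, along the bay (0.1 rad), clamped by its gate (pushed back 5 to 11 mm) (value of joint cover below 0.05 rad and angle between each of cart1_mid, cart2_mid, cart3_mid's own z axis and vertical below 0.08 rad and ((distance between cart1_mid and bay1 below 0.006 m and angle between the x axis of cart1_mid and the x axis of bay1, either way round below 0.1 rad and value of joint gate1 between 0.005 and 0.011 m) or (distance between cart1_mid and bay2 below 0.006 m and angle between the x axis of cart1_mid and the x axis of bay2, either way round below 0.1 rad and value of joint gate2 between 0.005 and 0.011 m) or (distance between cart1_mid and bay3 below 0.006 m and angle between the x axis of cart1_mid and the x axis of bay3, either way round below 0.1 rad and value of joint gate3 between 0.005 and 0.011 m)) and ((distance between cart2_mid and bay1 below 0.006 m and angle between the x axis of cart2_mid and the x axis of bay1, either way round below 0.1 rad and value of joint gate1 between 0.005 and 0.011 m) or (distance between cart2_mid and bay2 below 0.006 m and angle between the x axis of cart2_mid and the x axis of bay2, either way round below 0.1 rad and value of joint gate2 between 0.005 and 0.011 m) or (distance between cart2_mid and bay3 below 0.006 m and angle between the x axis of cart2_mid and the x axis of bay3, either way round below 0.1 rad and value of joint gate3 between 0.005 and 0.011 m)) and ((distance between cart3_mid and bay1 below 0.006 m and angle between the x axis of cart3_mid and the x axis of bay1, either way round below 0.1 rad and value of joint gate1 between 0.005 and 0.011 m) or (distance between cart3_mid and bay2 below 0.006 m and angle between the x axis of cart3_mid and the x axis of bay2, either way round below 0.1 rad and value of joint gate2 between 0.005 and 0.011 m) or (distance between cart3_mid and bay3 below 0.006 m and angle between the x axis of cart3_mid and the x axis of bay3, either way round below 0.1 rad and value of joint gate3 between 0.005 and 0.011 m)) and linear speed of each of cart1, cart2, cart3, spent below 0.02 m/s and horizontal distance between spent_mid and tray_in below 0.048 m and height (world z) of spent_mid below 0.026 m); the robot touches nothing.
It fails at once if the bottle was pushed or knocked over (moved 30 mm) (distance of media from where it was at the start of the episode above 0.03 m).
It fails at once if the beaker was pushed or knocked over (moved 30 mm) (distance of beaker from where it was at the start of the episode above 0.03 m).
It fails at once if the tip box was pushed or knocked over (moved 30 mm) (distance of tipbox from where it was at the start of the episode above 0.03 m).
Of cart1, cart2, cart3 only 2 to 3 are there at a start; the rules pass over those that are not, and their reading is None.
At some moment in a run one of cart1, cart2, cart3 may be knocked a few centimetres aside while the robot is not near it.
Once in a run the grip may slacken for a moment while it holds something.
It also fails if it takes over 210 s, if anything falls off the work surface, if the arm or the gripper's body presses on something with over 40 N, if the wrist force passes 120 N, or if a joint passes its speed limit or range.

## Robot

A 6-joint arm with a two-finger parallel gripper is mounted at the origin on the work surface. World frame = base frame: x ahead of the robot, y to its left, z up, the work surface at z = 0. Lengths are in m, angles in rad, forces in N, time in s.
With the tool pointing down it reaches from about 0.425 to 0.95 m from the base axis. Payload 3.5 kg.
Tool frame: the origin (TCP) lies on the centre line of the jaws, within the pads' length; the fingertips stand 8 mm ahead of it and the grasp point (between the pads) lies 11 mm behind it; z points along the fingers, y is the line along which they close (so a half turn about z gives the same grasp; the last joint's range is limited). The gripper opens to 85 mm and grips with 20 to 120 N. Pads are 22 mm wide; open, the fingers measure 114 mm over their backs; the gripper's body (76 mm by 85 mm) begins 54 mm behind the grasp point. The pads swing forward as they close: fully open they stand 13 mm farther back than shut.
Start: joints at [1.139, 0.286, 1.577, -0, 1.279, -0.15], TCP at [0.188, 0.648, 0.239] pointing down, gripper open.
Joint ranges: [-2.77, 2.77], [-0.9, 2.22], [0.21, 2.48], [-1.53, 4.67], [0.24, 2.81], [-2.84, 2.84]. Speed limits (rad/s): [2.79, 2.79, 3.14, 3.14, 3.14, 3.14].

## Interface

Orientations are given as a unit quaternion [x, y, z, w].
In Python, from plant import ctrl gives the robot as it stands. The module is installed in compiled form; this text tells all that it offers.
- The arm moves only by the tool send_rows, never from a script. Its argument "steps" is a list of rows, each a list of 5 numbers: the shift along the tool's x, y, z in m, then the turn about the tool's z in degrees, then the opening, from -1 (shut) to 1 (fully open). A call has 1 to 12 rows; each row is the pose to reach, as a shift and turn from the pose commanded when the call began, along the tool's axes at that moment; what a row does not reach only later rows make up. A row lasts 1/10 s, in which the tool goes at most 50 mm and 8.59 degrees, less where a joint would pass 70% of its speed; a pose out of reach is approached as far as the arm can. A call with a gripper value outside its range is refused whole. The fingers move at their own pace and stop on an object; "squeeze" is the grip in N (left out, the last holds). Time passes only in rows, so rows that repeat a pose let the fingers close. It gives the time, the measured TCP pose, the force, the opening and the grip force at its end, in the units of the state.
- ctrl.get_state(): the state, without advancing time (a new reading comes with each control period).
- ctrl.read_camera(name): name is "scene" or "top"; returns the picture (384x512x3 uint8, red, green, blue); there is no depth.
- ctrl.calibration(name): a dict with "intrinsics" (3x3 intrinsics, pixels), "extrinsics" (4x4, takes a point from world to camera coordinates). Camera axes: x right, y up, looking along -z (the intrinsics and any distortion apply to the point x, -y, -z); pixel columns grow to the right and rows downward; lengths in m; the calibration is good to about 2 mm. A picture is of the moment at which its call begins. calibration takes no time and is no camera call.
- ctrl.sign_off(): hands the job in; it is judged then, once.
The state is a dict: "time": time; "qpos": joint angles; "dq": joint speeds; "joint_efforts": joint torques, N m; "eef_pos": TCP position; "tcp_rot": TCP orientation; "contact_force": force on the tool from outside, world axes, zero at the start; "wrist_torque": the same for the moment, N m; "opening": opening from 0.0 (shut) to 1.0 (fully open); "finger_force": force on a finger pad.
Only numpy, scipy, OpenCV 4.12 (cv2) and the standard library are available. Lean on these libraries where they do the work, as an engineer would, in place of code of your own. Each camera call takes 0.05 s, during which the arm holds its last target. There are 200 camera calls.

## Working session

There is one attempt and no reset: what is moved stays moved. The work goes in short steps, Python scripts to look and compute and a tool call to move; the robot and the scene stay as the last step left them, time stands still between calls to the robot, and variables do not carry over. Pictures are saved under pics/ and viewed, at most 14 in all, crops included, and the job is handed in when it is done.

Besides the shell and the picture viewer there is one more tool, called after ">>>" as name(argument=value, ...) on one line, values as JSON. send_rows: Moves the arm, as the interface text tells. Its arguments: {"type":"object","properties":{"steps":{"type":"array","items":{"type":"array","items":{"type":"number"}}},"squeeze":{"type":"number"}},"required":["steps"]}

```bash
mkdir -p pics
cat > h.py <<'E'
import numpy as np, cv2
from plant import ctrl
from scipy.spatial.transform import Rotation as R
def cam(n):
    c=ctrl.calibration(n); return np.array(c["intrinsics"]),np.array(c["extrinsics"])
def ray(n,px):
    K,E=cam(n); px=np.atleast_2d(np.array(px,float))
    d=np.c_[px,np.ones(len(px))]@np.linalg.inv(K).T*[1,-1,-1]
    return -E[:3,:3].T@E[:3,3], d@E[:3,:3]
def onz(n,px,z):
    o,d=ray(n,px); return o+d*((z-o[2])/d[:,2])[:,None]
def proj(n,P):
    K,E=cam(n); P=np.atleast_2d(P); c=(P@E[:3,:3].T+E[:3,3])*[1,-1,-1]
    u=c@K.T; return u[:,:2]/u[:,2:]
def snap(n,f):
    im=ctrl.read_camera(n)[:,:,::-1].copy(); cv2.imwrite('pics/'+f,im); return im
def st():
    s=ctrl.get_state(); 
    print('t',round(s['time'],2),'pos',np.round(s['eef_pos'],4),'R',np.round(R.from_quat(s['tcp_rot']).as_matrix(),3).tolist(),'F',np.round(s['contact_force'],1),'op',round(s['opening'],3),'ff',np.round(s['finger_force'],1)); return s
E
python3 - <<'E'
from h import *
s=st(); print(np.round(s['qpos'],3))
for n in('scene','top'):
    c=ctrl.calibration(n); print({k:np.round(v,3).tolist() for k,v in c.items()})
    snap(n,n+'0.png')
a=np.hstack([cv2.imread('pics/top0.png')]);
E
```

```text
t 0.0 pos [0.1874 0.6478 0.2379] R [[-0.961, 0.278, -0.001], [0.278, 0.961, -0.002], [0.0, -0.002, -1.0]] F [ 0.2  0.4 -0.2] op 1.003 ff 0.0
[ 1.139  0.287  1.578 -0.     1.279 -0.15 ]
{'intrinsics': [[470.13, 0.0, 258.041], [0.0, 470.13, 179.753], [0.0, 0.0, 1.0]], 'extrinsics': [[-0.683, 0.73, -0.009, 0.402], [-0.58, -0.536, 0.613, 0.197], [0.443, 0.424, 0.79, -1.738], [0.0, 0.0, 0.0, 1.0]]}
{'intrinsics': [[486.385, 0.0, 258.748], [0.0, 486.385, 184.601], [0.0, 0.0, 1.0]], 'extrinsics': [[0.016, -1.0, -0.004, -0.082], [0.99, 0.015, 0.14, -0.541], [-0.139, -0.006, 0.99, -1.497], [0.0, 0.0, 0.0, 1.0]]}
```

View pics/top0.png

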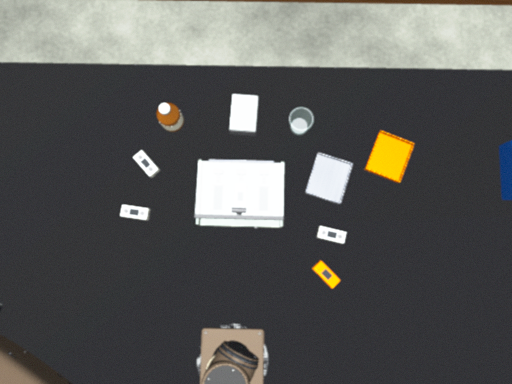

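View pics/scene0.png

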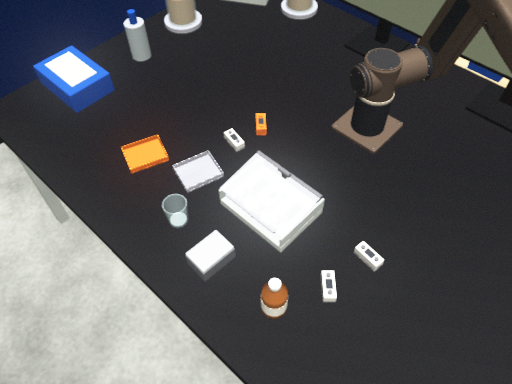

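The top view shows the dock at about (240,195) with its handle at (238,210).

**Candidates**
- Fresh cartridges, off-white: (146,163), (134,212) and (332,234).
- Orange cartridge, a look-alike to leave alone: (326,274).
- Trays: bare steel at (329,178), the one meant, and an orange look-alike at (390,156).
- Bystanders: tip box (244,113), beaker (301,121), bottle (168,112).

Next I'll measure these and check them in a crop.

```bash
cat >> h.py <<'E'
def carts(im,n='top',z=0.032,lo=150,amin=150,amax=1200):
    hsv=cv2.cvtColor(im,cv2.COLOR_BGR2HSV)
    m=((hsv[:,:,2]>lo)&(hsv[:,:,1]<60)).astype(np.uint8)
    out=[]
    for c in cv2.findContours(m,cv2.RETR_EXTERNAL,cv2.CHAIN_APPROX_NONE)[0]:
        if not amin<cv2.contourArea(c)<amax: continue
        w=onz(n,c[:,0,:],z)[:,:2]
        (x,y),(a,b),t=cv2.minAreaRect((w*1000).astype(np.float32))
        if a<b: a,b,t=b,a,t+90
        px=c[:,0,:].mean(0)
        out.append((x,y,a,b,(t+90)%180-90)); print(n,'px',px.round(),'c',round(x,1),round(y,1),'size',round(a,1),round(b,1),'yaw',round((t+90)%180-90,1))
    return out
E
python3 - <<'E'
from h import *
T=cv2.imread('pics/top0.png');S=cv2.imread('pics/scene0.png')
carts(T); carts(S,'scene')
print('cams',ray('top',[[0,0]])[0],ray('scene',[[0,0]])[0])
up=lambda a,f:cv2.resize(a,None,fx=f,fy=f,interpolation=cv2.INTER_CUBIC)
a=up(T[145:240,185:365],4.4); cv2.imwrite('pics/c1.png',a)
b=up(S[140:255,160:335],4.5); cv2.imwrite('pics/c2.png',b); print(a.shape,b.shape)
E
```

```text
top px [331. 234.] c 390.4 -302.5 size 88.6 40.2 yaw 76.9
top px [134. 212.] c 451.0 317.5 size 88.7 40.5 yaw 82.4
top px [145. 163.] c 607.3 289.1 size 89.4 40.2 yaw 42.1
top px [300. 120.] c 757.4 -203.6 size 86.7 76.0 yaw -43.8
top px [243. 112.] c 778.9 -20.1 size 123.1 86.9 yaw -3.3
scene px [329. 285.] c 610.8 293.2 size 93.9 38.0 yaw 42.4
scene px [369. 255.] c 455.5 318.6 size 89.1 49.0 yaw 82.5
scene px [209. 251.] c 761.9 -32.3 size 123.1 90.5 yaw -3.3
scene px [176. 209.] c 738.7 -221.1 size 124.4 76.2 yaw 48.5
scene px [197. 170.] c 578.1 -284.8 size 138.5 129.9 yaw -17.0
scene px [234. 139.] c 395.9 -295.7 size 101.4 46.1 yaw 77.3
scene px [70. 68.] c 570.3 -1061.7 size 204.9 118.5 yaw -90.0
scene px [136.  36.] c 270.2 -1031.0 size 316.7 88.9 yaw 54.2
scene px [299.   7.] c -380.3 -646.9 size 167.1 145.5 yaw -47.7
scene px [182.  16.] c 16.4 -1002.9 size 253.4 166.6 yaw 47.4
cams [ 0.32834267 -0.08392782  1.55763587] [1.15787752 0.5493863  1.25591314]
(418, 792, 3) (518, 788, 3)
```

View pics/c1.png

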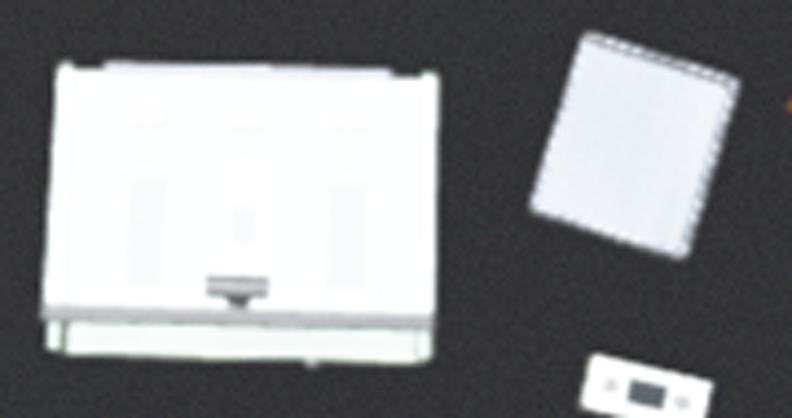

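View pics/c2.png

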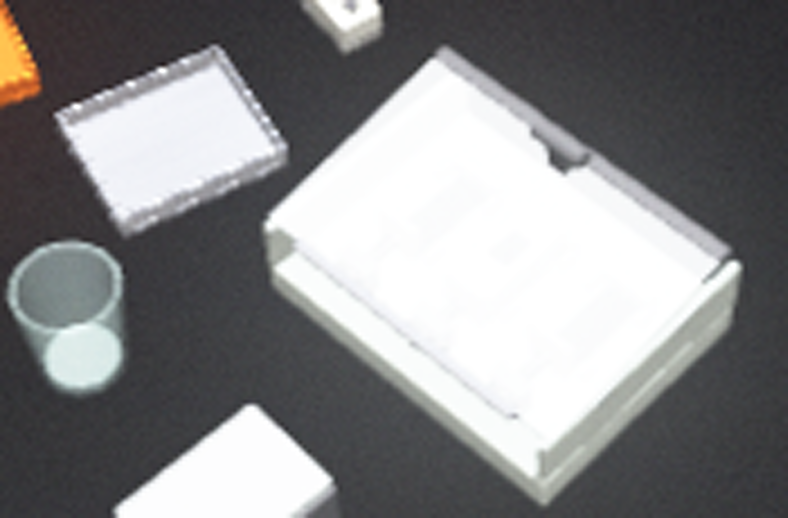

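The crops confirm three capped cartridges, the bare steel tray, and a shut cover with its handle at (238,210) in the top view. I'll triangulate the handle and work out the dock and tray axes.

Run:
```python
from h import *
t=lambda p:np.array(p,float)/4.4+[185,145]-0.4
s=lambda p:np.array(p,float)/4.5+[160,140]-0.4
def tri(a,b):
    o1,d1=ray('top',a);o2,d2=ray('scene',b);d1=d1[0];d2=d2[0]
    k=np.linalg.lstsq(np.c_[d1,-d2],o2-o1,rcond=None)[0]
    p,q=o1+k[0]*d1,o2+k[1]*d2; return (p+q)/2*1000,np.linalg.norm(p-q)*1000
print('handle',tri(t([238,287]),s([560,146])))
print('handle on z',onz('top',[t([207,286]),t([269,288])],.1085)*1000)
print('edge L/R z76',onz('top',[t([42,312]),t([435,320])],.0785)*1000)
print('far wall corners z76',onz('top',[t([57,65]),t([439,72])],.076)*1000, 'scene', onz('scene',[s([268,222]),s([545,452])],.076)*1000)
print('front wall top?',onz('scene',[s([740,265]),s([440,52])],.076)*1000)
# tray
T=cv2.imread('pics/top0.png');hsv=cv2.cvtColor(T,cv2.COLOR_BGR2HSV)
m=np.zeros(T.shape[:2],np.uint8); m[148:206,300:357]=((hsv[:,:,2]>95)&(hsv[:,:,1]<90))[148:206,300:357]
c=max(cv2.findContours(m,0,1)[0],key=cv2.contourArea)
print('tray',cv2.minAreaRect((onz('top',c[:,0],.022)[:,:2]*1000).astype(np.float32)))
m=np.zeros(T.shape[:2],np.uint8); m[150:235,185:290]=((hsv[:,:,2]>110))[150:235,185:290]
c=max(cv2.findContours(m,0,1)[0],key=cv2.contourArea)
print('dock px',cv2.boxPoints(cv2.minAreaRect(c)))
```

```text
handle (array([452.86247291, -16.34609701, 132.42388456]), np.float64(1.2768590679123928))
handle on z [[455.70068482   5.34187332 108.5       ]
 [454.99788256 -36.78790124 108.5       ]]
edge L/R z76 [[ 438.51179531  120.98644905   78.5       ]
 [ 437.24278171 -151.00289112   78.5       ]]
far wall corners z76 [[ 613.01114334  116.77734268   76.        ]
 [ 612.08479805 -152.37137557   76.        ]] scene [[ 605.89353025 -148.84592935   76.        ]
 [ 613.16409647  114.52199728   76.        ]]
front wall top? [[ 412.18594264  114.87780675   76.        ]
 [ 410.0781682  -168.3417546    76.        ]]
tray ((570.93505859375, -296.9645080566406), (123.26622009277344, 143.6296844482422), 72.66647338867188)
dock px [[193.478   225.2708 ]
 [195.41275 157.55464]
 [285.28223 160.12233]
 [283.34747 227.83849]]
```

```bash
cat >> h.py <<'E'
def go(*tg):
    "world targets (x,y,z mm, yaw of tool x deg) -> shift in tool axes (mm), turn"
    s=st(); M=R.from_quat(s['tcp_rot']).as_matrix(); yaw=np.degrees(np.arctan2(M[1,0],M[0,0]))
    c,n=np.cos(np.radians(yaw)),np.sin(np.radians(yaw)); A=np.array([[c,n,0],[n,-c,0],[0,0,-1]]).T
    print('yaw',round(yaw,2))
    for t in tg:
        d=A.T@(np.array(t[:3])-np.array(s['eef_pos'])*1000); print(t,'->',np.round(d,1),'turn',round(-((t[3]-yaw+180)%360-180),1))
E
python3 -c "
from h import *
go((400,350,238,180),(453,-16.5,240,180))"
```

```text
t 0.1 pos [0.1874 0.6478 0.238 ] R [[-0.961, 0.278, -0.001], [0.278, 0.961, -0.002], [0.0, -0.002, -1.0]] F [-0.4  0.4  0.1] op 0.998 ff 0.0
yaw 163.85
(400, 350, 238, 180) -> [-287. -227.    0.] turn -16.1
(453, -16.5, 240, 180) -> [-439.8 -564.3   -2. ] turn -16.1
```

>>> send_rows(steps=[[-0.287,-0.227,0,-16.1,1],[-0.287,-0.227,0,-16.1,1],[-0.287,-0.227,0,-16.1,1],[-0.287,-0.227,0,-16.1,1],[-0.287,-0.227,0,-16.1,1],[-0.287,-0.227,0,-16.1,1],[-0.287,-0.227,0,-16.1,1],[-0.287,-0.227,0,-16.1,1],[-0.287,-0.227,0,-16.1,1]])

```text
time: 1.0
eef_pos: [0.4013, 0.3485, 0.2389]
tcp_rot: [0.003, 1.0, -0.0, -0.0]
contact_force: [-0.5, -0.4, -0.2]
opening: 1.001
finger_force: 0.0
```

```bash
python3 -c "
from h import *
go((453,-16.5,200,180))"
```

```text
t 1.0 pos [0.4013 0.3485 0.2389] R [[-1.0, 0.005, -0.001], [0.005, 1.0, -0.001], [0.001, -0.001, -1.0]] F [-0.5 -0.4 -0.2] op 1.001 ff 0.0
yaw 179.71
(453, -16.5, 200, 180) -> [ -53.5 -364.7   38.9] turn -0.3
```

>>> send_rows(steps=[[-0.053,-0.366,0.038,0,1],[-0.053,-0.366,0.038,0,1],[-0.053,-0.366,0.038,0,1],[-0.053,-0.366,0.038,0,1],[-0.053,-0.366,0.038,0,1],[-0.053,-0.366,0.038,0,1],[-0.053,-0.366,0.038,0,1],[-0.053,-0.366,0.038,0,1],[-0.053,-0.366,0.038,0,1],[-0.053,-0.366,0.038,0,1]])

```text
time: 2.0
eef_pos: [0.4528, -0.0146, 0.201]
tcp_rot: [0.0, 1.0, 0.001, -0.0]
contact_force: [-0.4, 0.2, -0.1]
opening: 0.999
finger_force: 0.0
```

```bash
python3 -c "
from h import *
go((453,-16.5,121,180))
im=snap('scene','s1.png'); cv2.imwrite('pics/s1c.png',cv2.resize(im[110:240,210:370],None,fx=4.5,fy=4.5,interpolation=cv2.INTER_CUBIC))
print(proj('scene',[[.453,-.0165,.1324],[.455,-.0165,.1085]]))"
```

```text
t 2.0 pos [ 0.4528 -0.0146  0.201 ] R [[-1.0, 0.001, -0.001], [0.001, 1.0, 0.001], [0.001, 0.001, -1.0]] F [-0.4  0.2 -0.1] op 0.999 ff 0.0
yaw 179.95
(453, -16.5, 121, 180) -> [-0.2 -1.9 80. ] turn -0.0
[[283.76859583 172.03180636]
 [283.07955008 177.2272935 ]]
```

View pics/s1c.png

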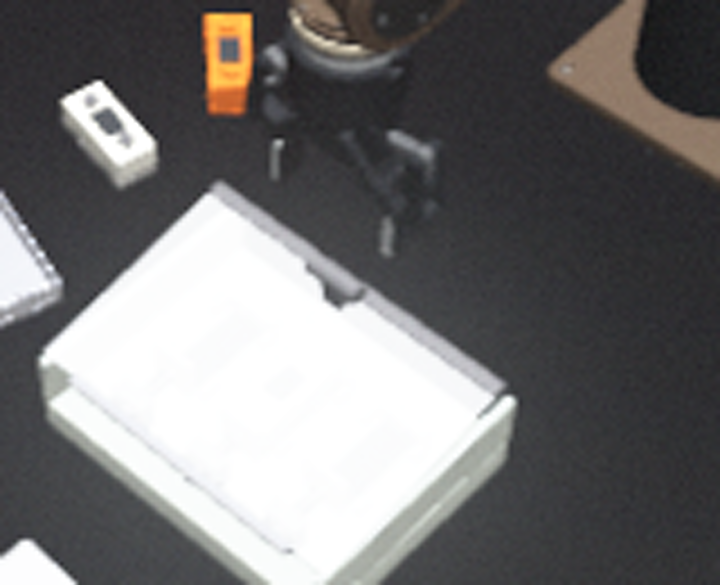

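The gripper stands over the handle, which spans about (278–291, 168–175) in full-frame pixels. That fits z ≈ 0.13, so the cover is slightly ajar. I'll descend and close gently.

>>> send_rows(steps=[[0,-0.0015,0.04,0,1],[0,-0.0015,0.07,0,1],[0,-0.0015,0.081,0,1],[0,-0.0015,0.081,0,1],[0,-0.0015,0.081,0,-1],[0,-0.0015,0.081,0,-1],[0,-0.0015,0.081,0,-1],[0,-0.0015,0.081,0,-1],[0,-0.0015,0.081,0,-1],[0,-0.0015,0.081,0,-1]], squeeze=30)

```text
time: 3.05
eef_pos: [0.4536, -0.0156, 0.1214]
tcp_rot: [0.001, 1.0, 0.002, 0.001]
contact_force: [-0.3, 6.1, 0.9]
opening: 0.506
finger_force: 35.9
```

```bash
python3 -c "
import numpy as np
f=.334+np.linspace(0,1.38,25)[1:]; Rr=.1647
X=.1555-Rr*np.cos(f); Z=Rr*np.sin(f)-.054
for i in range(24):
  o=(X[11],Z[11]) if i>11 else (0,0)
  print([round(-(X[i]-o[0]),3),0,round(-(Z[i]-o[1]),3),0,-1],end=', ' if i!=11 else '\n')
print(X[-1],Z[-1])
"
```

```text
[np.float64(-0.003), 0, np.float64(-0.009), 0, -1], [np.float64(-0.007), 0, np.float64(-0.017), 0, -1], [np.float64(-0.011), 0, np.float64(-0.026), 0, -1], [np.float64(-0.016), 0, np.float64(-0.034), 0, -1], [np.float64(-0.022), 0, np.float64(-0.042), 0, -1], [np.float64(-0.027), 0, np.float64(-0.049), 0, -1], [np.float64(-0.033), 0, np.float64(-0.057), 0, -1], [np.float64(-0.04), 0, np.float64(-0.063), 0, -1], [np.float64(-0.047), 0, np.float64(-0.07), 0, -1], [np.float64(-0.054), 0, np.float64(-0.076), 0, -1], [np.float64(-0.062), 0, np.float64(-0.082), 0, -1], [np.float64(-0.07), 0, np.float64(-0.087), 0, -1]
[np.float64(-0.008), 0, np.float64(-0.005), 0, -1], [np.float64(-0.017), 0, np.float64(-0.009), 0, -1], [np.float64(-0.025), 0, np.float64(-0.013), 0, -1], [np.float64(-0.034), 0, np.float64(-0.016), 0, -1], [np.float64(-0.043), 0, np.float64(-0.019), 0, -1], [np.float64(-0.053), 0, np.float64(-0.021), 0, -1], [np.float64(-0.062), 0, np.float64(-0.022), 0, -1], [np.float64(-0.071), 0, np.float64(-0.023), 0, -1], [np.float64(-0.081), 0, np.float64(-0.024), 0, -1], [np.float64(-0.09), 0, np.float64(-0.024), 0, -1], [np.float64(-0.1), 0, np.float64(-0.023), 0, -1], [np.float64(-0.109), 0, np.float64(-0.022), 0, -1], 0.17900511464269844 0.10901410854779905
```

>>> send_rows(steps=[[-0.003,0,-0.009,0,-1],[-0.007,0,-0.017,0,-1],[-0.011,0,-0.026,0,-1],[-0.016,0,-0.034,0,-1],[-0.022,0,-0.042,0,-1],[-0.027,0,-0.049,0,-1],[-0.033,0,-0.057,0,-1],[-0.04,0,-0.063,0,-1],[-0.047,0,-0.07,0,-1],[-0.054,0,-0.076,0,-1],[-0.062,0,-0.082,0,-1],[-0.07,0,-0.087,0,-1]])

```text
time: 4.25
eef_pos: [0.5216, -0.0161, 0.2068]
tcp_rot: [0.0, 1.0, 0.001, -0.003]
contact_force: [-3.0, 4.4, -4.1]
opening: 0.507
finger_force: 33.9
```

>>> send_rows(steps=[[-0.008,0,-0.005,0,-1],[-0.017,0,-0.009,0,-1],[-0.025,0,-0.013,0,-1],[-0.034,0,-0.016,0,-1],[-0.043,0,-0.019,0,-1],[-0.053,0,-0.021,0,-1],[-0.062,0,-0.022,0,-1],[-0.071,0,-0.023,0,-1],[-0.081,0,-0.024,0,-1],[-0.09,0,-0.024,0,-1],[-0.1,0,-0.023,0,-1],[-0.109,0,-0.022,0,-1]])

```text
time: 5.45
eef_pos: [0.6325, -0.017, 0.2308]
tcp_rot: [0.0, 1.0, 0.0, -0.0]
contact_force: [-3.3, 2.8, 1.2]
opening: 0.507
finger_force: 30.4
```

>>> send_rows(steps=[[0,0,0,0,1],[0,0,0,0,1],[0,0,0,0,1],[0,0,0,0,1],[0,0,-0.05,0,1],[0,0,-0.1,0,1],[0,0,-0.1,0,1]])

```text
time: 6.15
eef_pos: [0.635, -0.0179, 0.3401]
tcp_rot: [0.0, 1.0, -0.002, 0.009]
contact_force: [1.0, 0.3, 1.2]
opening: 0.996
finger_force: 0.0
```

```bash
python3 -c "
from h import *
go((420,-302,290,180),(390,-302,200,77))"
```

```text
t 6.15 pos [ 0.635  -0.0179  0.3401] R [[-1.0, 0.001, 0.017], [0.001, 1.0, -0.004], [-0.017, -0.004, -1.0]] F [1.  0.3 1.2] op 0.996 ff 0.0
yaw 179.95
(420, -302, 290, 180) -> [ 214.8 -284.2   50.1] turn -0.0
(390, -302, 200, 77) -> [ 244.8 -284.3  140.1] turn 103.0
```

>>> send_rows(steps=[[0.05,-0.02,0,8.5,1],[0.1,-0.04,0,17,1],[0.15,-0.09,0.01,25.5,1],[0.2,-0.13,0.05,34,1],[0.23,-0.17,0.09,42.5,1],[0.245,-0.21,0.12,51,1],[0.245,-0.25,0.13,59.5,1],[0.245,-0.284,0.14,68,1],[0.245,-0.284,0.14,76.5,1],[0.245,-0.284,0.14,85,1],[0.245,-0.284,0.14,93.5,1],[0.245,-0.284,0.14,102,1]])

```text
time: 7.35
eef_pos: [0.3863, -0.3016, 0.1893]
tcp_rot: [0.78, 0.626, -0.0, 0.0]
contact_force: [0.6, -0.6, -0.1]
opening: 0.996
finger_force: 0.0
```

```bash
python3 -c "
from h import *
st()
T=snap('top','t2.png');S=snap('scene','s2.png')
carts(T);carts(S,'scene')
up=lambda a,f:cv2.resize(a,None,fx=f,fy=f,interpolation=cv2.INTER_CUBIC)
g=lambda a:(255*(a/255.)**2.2).astype(np.uint8)
cv2.imwrite('pics/c3.png',g(up(T[140:235,185:300],6))); cv2.imwrite('pics/c4.png',g(up(S[105:255,200:345],4)))"
```

```text
t 7.35 pos [ 0.3863 -0.3016  0.1893] R [[0.216, 0.976, 0.0], [0.976, -0.216, -0.001], [-0.001, 0.0, -1.0]] F [ 0.6 -0.6 -0.1] op 0.996 ff 0.0
top px [134. 212.] c 451.0 317.3 size 89.0 40.8 yaw 82.8
top px [145. 163.] c 607.6 289.1 size 89.9 40.2 yaw 42.6
top px [238. 152.] c 660.4 -5.9 size 307.3 46.2 yaw 89.5
top px [300. 120.] c 757.4 -203.6 size 86.7 76.0 yaw -43.8
top px [243. 113.] c 779.1 -19.8 size 123.8 88.0 yaw -3.3
scene px [274. 308.] c 764.5 224.6 size 71.5 47.0 yaw -49.4
scene px [329. 285.] c 610.8 293.2 size 93.8 38.4 yaw 42.6
scene px [369. 256.] c 456.4 319.2 size 90.6 51.9 yaw 82.2
scene px [209. 251.] c 762.7 -32.0 size 124.6 91.7 yaw -3.3
scene px [176. 209.] c 738.9 -220.9 size 125.0 76.2 yaw 48.5
scene px [234. 139.] c 395.6 -295.8 size 105.5 46.5 yaw 77.0
scene px [70. 68.] c 570.9 -1061.9 size 205.3 119.7 yaw -90.0
scene px [474.  69.] c -544.4 139.7 size 282.1 75.3 yaw 89.9
scene px [137.  37.] c 264.1 -1026.4 size 320.6 89.5 yaw 57.8
scene px [182.  15.] c 14.2 -1003.6 size 255.7 168.7 yaw 44.3
```

View pics/c3.png

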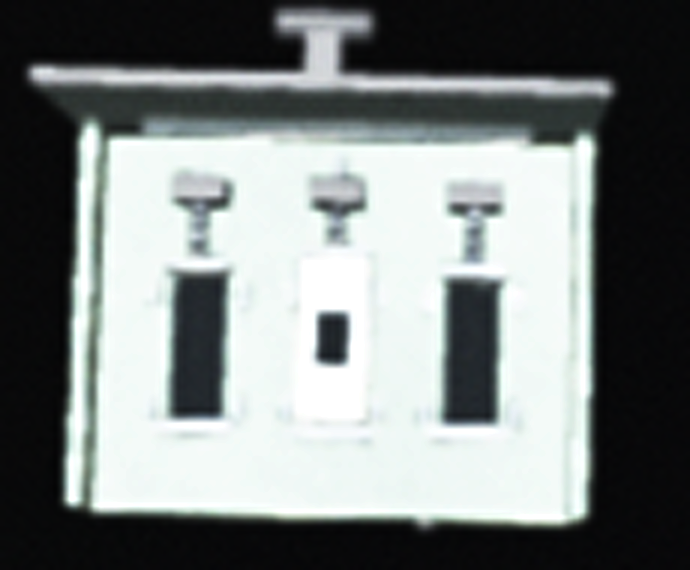

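View pics/c4.png

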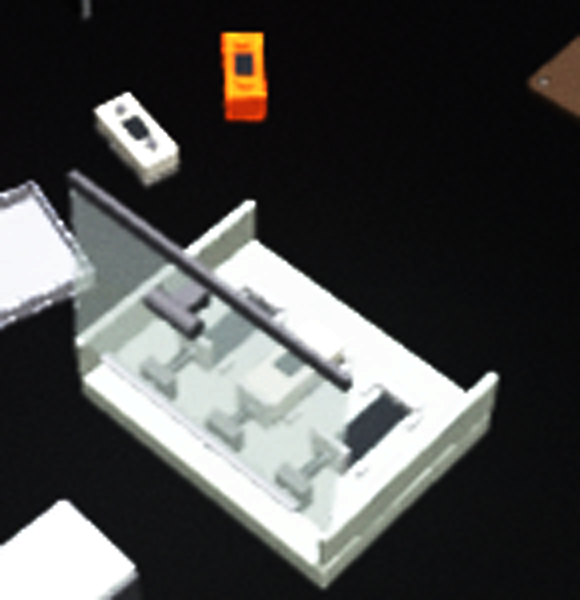

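The cover stands upright with the top edge at about (238,153), and the bays are visible. The spent cartridge's window is at about (240,196), with dark floors either side at (218,197) and (264,198). I'll compute the bay seats and the first grasp.

Run:
```python
from h import *
t=lambda p:np.array(p,float)/6+[185,140]-.42
print('spent top c',onz('top',[t([333,340]),t([332.5,338])],.062)*1000)
print('spent ends',onz('top',[t([333,422]),t([333,258])],.062)*1000)
print('floor1/3',onz('top',[t([199,343]),t([471.5,351])],.030)*1000)
print('front edge',onz('top',[t([95,511]),t([580,520])],.0)*1000, onz('top',[t([95,511]),t([580,520])],.03)*1000)
print('stops near edge z42',onz('top',[t([195,432]),t([333,437]),t([468,441])],.042)*1000)
print('cover edge',onz('top',[t([32,72]),t([610,88])],.26)*1000)
# scene: spent window
s=lambda p:np.array(p,float)/4+[200,105]-.37
print('scene floor1',onz('scene',[s([377,427])],.03)*1000,'spent window',onz('scene',[s([290,362])],.062)*1000)
go((391,-302,14,77))
# scene handle
```

```text
spent top c [[501.62827598 -16.9199381   62.        ]
 [502.66266487 -16.63974693  62.        ]]
spent ends [[459.22564687 -17.82629684  62.        ]
 [544.3668607  -16.0063983   62.        ]]
floor1/3 [[502.64922866  55.09887127  30.        ]
 [500.63897356 -88.54395116  30.        ]]
front edge [[ 415.11134029  110.78200892    0.        ]
 [ 414.40338335 -147.73648245    0.        ]] [[ 413.44017946  107.03190598   30.        ]
 [ 412.74585774 -146.50753033   30.        ]]
stops near edge z42 [[454.63408817  54.79448926  42.        ]
 [453.15206277 -17.10960531  42.        ]
 [452.16784038 -87.38197227  42.        ]]
cover edge [[ 598.91350454  113.38550886  260.        ]
 [ 595.48554864 -148.80141742  260.        ]]
scene floor1 [[486.30556158  59.38438931  30.        ]] spent window [[503.41950533 -17.60143874  62.        ]]
t 7.45 pos [ 0.3866 -0.3013  0.1895] R [[0.209, 0.978, 0.0], [0.978, -0.209, -0.001], [-0.001, 0.001, -1.0]] F [-0.3 -0.5 -0.3] op 0.999 ff 0.0
yaw 77.94
(391, -302, 14, 77) -> [  0.3   4.5 175.5] turn 0.9
```

>>> send_rows(steps=[[0,0.0045,0.05,0.9,1],[0,0.0045,0.1,0.9,1],[0,0.0045,0.14,0.9,1],[0,0.0045,0.165,0.9,1],[0,0.0045,0.176,0.9,1],[0,0.0045,0.176,0.9,1],[0,0.0045,0.176,0.9,-1],[0,0.0045,0.176,0.9,-1],[0,0.0045,0.176,0.9,-1],[0,0.0045,0.176,0.9,-1],[0,0.0045,0.176,0.9,-1],[0,0.0045,0.176,0.9,-1]], squeeze=40)

```text
time: 8.65
eef_pos: [0.3919, -0.3028, 0.0149]
tcp_rot: [0.782, 0.623, -0.0, 0.001]
contact_force: [-0.6, -0.5, 5.9]
opening: 0.417
finger_force: 42.6
```

```bash
python3 -c "
from h import *
go((470,-200,150,-0.7),(470,-200,150,179.3))"
```

```text
t 8.65 pos [ 0.3919 -0.3028  0.0149] R [[0.224, 0.975, 0.001], [0.975, -0.224, -0.002], [-0.002, 0.002, -1.0]] F [-0.6 -0.5  5.9] op 0.417 ff 42.6
yaw 77.07
(470, -200, 150, -0.7) -> [ 117.7   53.1 -135.1] turn 77.8
(470, -200, 150, 179.3) -> [ 117.7   53.1 -135.1] turn -102.2
```

>>> send_rows(steps=[[0,0,-0.03,0,-1],[0,0,-0.08,0,-1],[0.01,0.01,-0.12,7,-1],[0.03,0.02,-0.135,15,-1],[0.06,0.03,-0.135,23,-1],[0.09,0.05,-0.135,31,-1],[0.118,0.053,-0.135,39,-1],[0.118,0.053,-0.135,47,-1],[0.118,0.053,-0.135,55,-1],[0.118,0.053,-0.135,63,-1],[0.118,0.053,-0.135,71,-1],[0.118,0.053,-0.135,77.8,-1]])

```text
time: 9.85
eef_pos: [0.4688, -0.1984, 0.1479]
tcp_rot: [1.0, -0.009, -0.0, -0.0]
contact_force: [0.2, 0.1, -1.3]
opening: 0.413
finger_force: 41.6
```

```bash
python3 -c "
from h import *
go((491.4,-89,150,-0.7),(491.4,-89,63,-0.7))"
```

```text
t 9.85 pos [ 0.4688 -0.1984  0.1479] R [[1.0, -0.018, -0.001], [-0.018, -1.0, 0.001], [-0.001, -0.001, -1.0]] F [ 0.2  0.1 -1.3] op 0.413 ff 41.6
yaw -1.03
(491.4, -89, 150, -0.7) -> [  20.6 -109.8   -2.1] turn -0.3
(491.4, -89, 63, -0.7) -> [  20.6 -109.8   84.9] turn -0.3
```

>>> send_rows(steps=[[0.01,-0.045,0,-0.3,-1],[0.02,-0.09,0,-0.3,-1],[0.0205,-0.11,0,-0.3,-1],[0.0205,-0.11,0.04,-0.3,-1],[0.0205,-0.11,0.07,-0.3,-1],[0.0205,-0.11,0.07,-0.3,-1],[0.0205,-0.11,0.07,-0.3,-1]])

```text
time: 10.55
eef_pos: [0.4907, -0.0889, 0.0781]
tcp_rot: [1.0, -0.004, -0.001, -0.0]
contact_force: [0.0, -0.2, -1.1]
opening: 0.416
finger_force: 41.5
```

```bash
python3 -c "
from h import *
T=snap('top','t3.png');S=snap('scene','s3.png')
go((491.4,-89,63,-0.7),(506.4,-89,45,-.7))
up=lambda a,f:cv2.resize(a,None,fx=f,fy=f,interpolation=cv2.INTER_CUBIC)
g=lambda a:(255*(a/255.)**1.6).astype(np.uint8)
cv2.imwrite('pics/c5.png',np.hstack([g(up(T[140:240,225:295],5.5)),g(up(S[130:230,230:300],5.5))]))"
```

```text
t 10.65 pos [ 0.4924 -0.0897  0.0802] R [[1.0, -0.008, 0.003], [-0.008, -1.0, -0.001], [0.003, 0.001, -1.0]] F [ 0.8 -0.4 -1.5] op 0.411 ff 41.5
yaw -0.46
(491.4, -89, 63, -0.7) -> [-1.  -0.7 17.2] turn 0.2
(506.4, -89, 45, -0.7) -> [14.  -0.9 35.2] turn 0.2
```

View pics/c5.png

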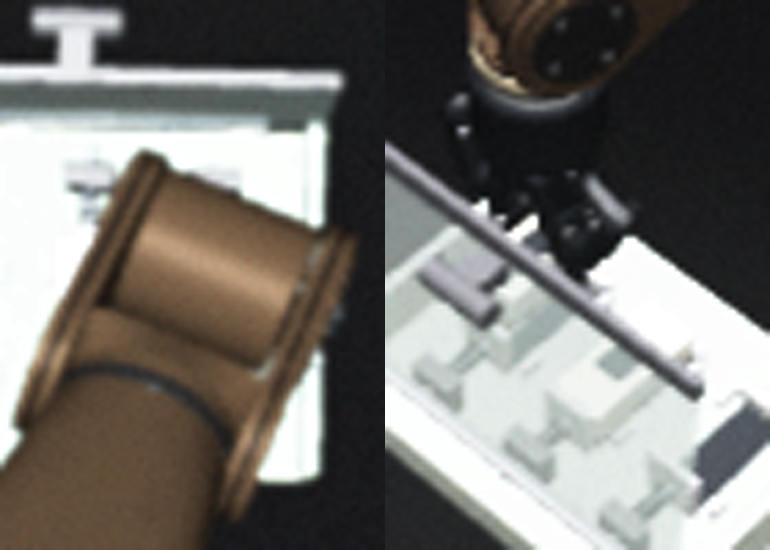

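The cartridge hovers above bay 3 and stands clear of the cover. I'll lower it in front of the gate, then push.

>>> send_rows(steps=[[-0.004,0,0.008,0,-1],[-0.004,0,0.017,0,-1],[-0.004,0,0.017,0,-1],[0,0,0.017,0,-1],[0.005,0,0.017,0,-1],[0.01,0,0.017,0,-1],[0.014,0,0.017,0,-1],[0.014,0,0.017,0,-1]])

```text
time: 11.45
eef_pos: [0.5049, -0.0891, 0.0612]
tcp_rot: [1.0, -0.004, -0.001, -0.0]
contact_force: [-5.2, -0.1, 2.0]
opening: 0.416
finger_force: 41.8
```

>>> send_rows(steps=[[0.0015,0,0.004,0,-1],[0.0015,0,0.008,0,-1],[0.0015,0,0.012,0,-1],[0.0015,0,0.0155,0,-1],[0.0015,0,0.0155,0,-1]])

```text
time: 11.95
eef_pos: [0.5055, -0.0888, 0.045]
tcp_rot: [1.0, -0.004, -0.002, -0.0]
contact_force: [-5.8, -0.1, -1.2]
opening: 0.415
finger_force: 41.7
```

>>> send_rows(steps=[[0,0,0.001,0,-1],[0,0,0.002,0,-1],[0,0,0.002,0,-1]])

```text
time: 12.25
eef_pos: [0.5056, -0.0889, 0.0449]
tcp_rot: [1.0, -0.004, -0.002, -0.0]
contact_force: [-10.0, 1.5, 11.2]
opening: 0.411
finger_force: 43.0
```

>>> send_rows(steps=[[0,0,0.001,0,0.1],[0,0,0.001,0,0.1],[0,0,0.001,0,0.1],[0,0,0.001,0,0.1],[0,0,-0.01,0,0.1],[0,0,-0.04,0,0.1],[0,0,-0.09,0,0.1],[0,0,-0.12,0,0.1]])

```text
time: 13.05
eef_pos: [0.5081, -0.0897, 0.1681]
tcp_rot: [1.0, -0.004, 0.002, 0.001]
contact_force: [1.0, 0.8, 0.3]
opening: 0.548
finger_force: 0.0
```

```bash
python3 -c "
from h import *
go((502.3,-17,150,-0.7),(502.3,-17,44,-0.7))"
```

```text
t 13.05 pos [ 0.5081 -0.0897  0.1681] R [[1.0, -0.008, 0.005], [-0.008, -1.0, -0.002], [0.005, 0.002, -1.0]] F [1.  0.8 0.3] op 0.548 ff 0.0
yaw -0.44
(502.3, -17, 150, -0.7) -> [ -6.3 -72.6  18.1] turn 0.3
(502.3, -17, 44, -0.7) -> [ -6.3 -72.6 124.1] turn 0.3
```

>>> send_rows(steps=[[-0.005,-0.045,0,0.2,0.3],[-0.005,-0.0725,0,0.2,0.3],[-0.005,-0.0725,0.04,0.2,0.3],[-0.005,-0.0725,0.08,0.2,0.3],[-0.005,-0.0725,0.11,0.2,0.3],[-0.005,-0.0725,0.124,0.2,0.3],[-0.005,-0.0725,0.124,0.2,-1],[-0.005,-0.0725,0.124,0.2,-1],[-0.005,-0.0725,0.124,0.2,-1],[-0.005,-0.0725,0.124,0.2,-1],[-0.005,-0.0725,0.124,0.2,-1]])

```text
time: 14.15
eef_pos: [0.5021, -0.0167, 0.0405]
tcp_rot: [1.0, -0.006, -0.0, 0.0]
contact_force: [-3.6, 0.7, -0.6]
opening: 0.416
finger_force: 43.9
```

>>> send_rows(steps=[[0,0,-0.01,0,-1],[0,0,-0.025,0,-1],[0,0,-0.05,0,-1],[0,0,-0.08,0,-1],[0,0,-0.11,0,-1],[0,0,-0.11,0,-1]])

```text
time: 14.75
eef_pos: [0.5068, -0.0177, 0.157]
tcp_rot: [1.0, -0.006, 0.007, 0.002]
contact_force: [0.2, -0.7, -0.4]
opening: 0.412
finger_force: 44.1
```

```bash
python3 -c "
from h import *
go((571,-297,150,-17.3),(571,-297,18,-17.3))"
```

```text
t 14.75 pos [ 0.5068 -0.0177  0.157 ] R [[1.0, -0.011, 0.014], [-0.011, -1.0, -0.003], [0.014, 0.003, -1.0]] F [ 0.2 -0.7 -0.4] op 0.412 ff 44.1
yaw -0.65
(571, -297, 150, -17.3) -> [ 67.4 278.6   7. ] turn 16.6
(571, -297, 18, -17.3) -> [ 67.4 278.6 139. ] turn 16.6
```

>>> send_rows(steps=[[-0.01,0.045,0,3,-1],[-0.01,0.09,0,8,-1],[-0.01,0.135,0,16.6,-1],[-0.01,0.18,0,16.6,-1],[0.02,0.22,0,16.6,-1],[0.045,0.26,0,16.6,-1],[0.067,0.2785,0.02,16.6,-1],[0.067,0.2785,0.06,16.6,-1],[0.067,0.2785,0.1,16.6,-1],[0.067,0.2785,0.1,16.6,-1]])

```text
time: 15.75
eef_pos: [0.5616, -0.293, 0.0423]
tcp_rot: [0.989, -0.15, -0.006, -0.003]
contact_force: [-0.6, 0.8, -2.8]
opening: 0.413
finger_force: 43.9
```

```bash
python3 -c "
from h import *
go((571,-297,16,-17.3))"
```

```text
t 15.75 pos [ 0.5616 -0.293   0.0423] R [[0.955, -0.297, -0.011], [-0.297, -0.955, 0.008], [-0.013, -0.005, -1.0]] F [-0.6  0.8 -2.8] op 0.413 ff 43.9
yaw -17.28
(571, -297, 16, -17.3) -> [10.1  1.  26.3] turn 0.0
```

>>> send_rows(steps=[[0.005,0,0,0,-1],[0.006,0,0.01,0,-1],[0.006,0,0.018,0,-1],[0.006,0,0.023,0,-1],[0.006,0,0.023,0,-1]])

```text
time: 16.25
eef_pos: [0.5714, -0.2973, 0.0265]
tcp_rot: [0.989, -0.15, -0.0, -0.0]
contact_force: [-0.4, -0.2, -0.7]
opening: 0.415
finger_force: 44.0
```

>>> send_rows(steps=[[0,0,0.005,0,-1],[0,0,0.009,0,-1],[0,0,0.011,0,-1],[0,0,0.011,0,-1]])

```text
time: 16.65
eef_pos: [0.5715, -0.2975, 0.0153]
tcp_rot: [0.989, -0.15, -0.0, -0.0]
contact_force: [-0.3, -0.4, -0.3]
opening: 0.41
finger_force: 44.0
```

>>> send_rows(steps=[[0,0,0.001,0,-1],[0,0,0.002,0,-1],[0,0,0.002,0,-1],[0,0,0.002,0,0.2],[0,0,0.002,0,0.2],[0,0,0.002,0,0.2],[0,0,0.002,0,0.2],[0,0,-0.03,0,0.2],[0,0,-0.08,0,0.2],[0,0,-0.13,0,1],[0,0,-0.16,0,1],[0,0,-0.16,0,1]])

```text
time: 17.85
eef_pos: [0.5748, -0.2998, 0.1836]
tcp_rot: [0.989, -0.15, 0.006, 0.003]
contact_force: [0.2, -0.2, 0.6]
opening: 0.999
finger_force: 0.0
```

```bash
python3 -c "
from h import *
go((430,-200,200,0))"
```

```text
t 17.85 pos [ 0.5748 -0.2998  0.1836] R [[0.955, -0.296, 0.011], [-0.296, -0.955, -0.008], [0.012, 0.004, -1.0]] F [ 0.2 -0.2  0.6] op 0.999 ff 0.0
yaw -17.24
(430, -200, 200, 0) -> [-167.9  -52.4  -16.4] turn -17.2
```

>>> send_rows(steps=[[-0.045,-0.01,-0.016,-8,1],[-0.09,-0.02,-0.016,-17,1],[-0.13,-0.04,-0.016,-25,1],[-0.168,-0.052,-0.016,-33,1],[-0.168,-0.052,-0.016,-42,1],[-0.168,-0.052,-0.016,-50,1],[-0.168,-0.052,-0.016,-58,1]])

```text
time: 18.55
eef_pos: [0.4259, -0.1975, 0.1908]
tcp_rot: [0.936, 0.351, -0.0, -0.001]
contact_force: [-0.7, -0.3, -0.6]
opening: 1.003
finger_force: 0.0
```

```bash
python3 -c "
from h import *
T=snap('top','t4.png'); carts(T)
S=snap('scene','s4.png')
go((440,100,200,82.6),(451,317,120,82.6))
up=lambda a,f:cv2.resize(a,None,fx=f,fy=f,interpolation=cv2.INTER_CUBIC)
g=lambda a:(255*(a/255.)**1.8).astype(np.uint8)
cv2.imwrite('pics/c6.png',g(up(T[140:240,195:365],4.5)))
cv2.imwrite('pics/c6s.png',g(up(S[130:230,160:340],4.4)))"
```

```text
top px [134. 212.] c 451.0 317.3 size 89.0 40.8 yaw 82.8
top px [145. 163.] c 607.4 289.0 size 89.5 40.2 yaw 42.6
top px [238. 152.] c 660.4 -6.0 size 307.3 46.1 yaw 89.4
top px [300. 120.] c 757.4 -203.6 size 86.7 76.0 yaw -43.8
top px [243. 113.] c 778.9 -19.9 size 123.6 87.9 yaw -3.0
t 18.65 pos [ 0.4262 -0.1978  0.1908] R [[0.758, 0.653, -0.001], [0.653, -0.758, 0.001], [-0.0, -0.002, -1.0]] F [ 0.4 -0.5 -0.5] op 0.999 ff 0.0
yaw 40.74
(440, 100, 200, 82.6) -> [ 204.8 -216.6   -9.2] turn -41.9
(451, 317, 120, 82.6) -> [ 354.8 -373.8   70.8] turn -41.9
```

View pics/c6.png

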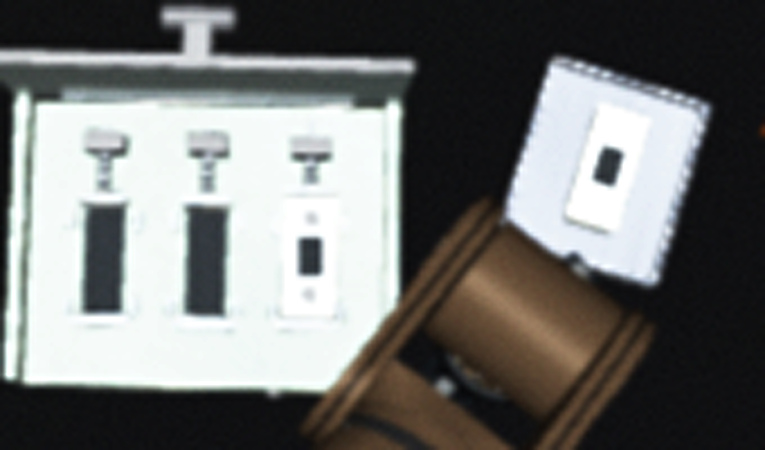

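The spent cartridge lies flat in the steel tray, with its window at about (330,177). The fresh one sits clamped in bay 3 at about (264,197). Next is the cartridge at (134,212).

>>> send_rows(steps=[[0.03,-0.03,-0.01,-8,1],[0.06,-0.065,-0.01,-16,1],[0.095,-0.1,-0.01,-24,1],[0.13,-0.135,-0.01,-32,1],[0.165,-0.17,-0.01,-40,1],[0.2,-0.21,-0.01,-41.9,1],[0.235,-0.245,0,-41.9,1],[0.27,-0.28,0.02,-41.9,1],[0.305,-0.315,0.04,-41.9,1],[0.335,-0.35,0.06,-41.9,1],[0.355,-0.374,0.07,-41.9,1],[0.355,-0.374,0.07,-41.9,1]])

```text
time: 19.85
eef_pos: [0.4491, 0.3199, 0.1182]
tcp_rot: [0.75, 0.661, -0.003, -0.001]
contact_force: [-0.2, -0.3, -0.3]
opening: 1.004
finger_force: 0.0
```

```bash
python3 -c "
from h import *
go((451,317.3,13.5,82.6))"
```

```text
t 19.85 pos [0.4491 0.3199 0.1182] R [[0.126, 0.992, -0.005], [0.992, -0.126, -0.001], [-0.002, -0.005, -1.0]] F [-0.2 -0.3 -0.3] op 1.004 ff 0.0
yaw 82.74
(451, 317.3, 13.5, 82.6) -> [ -2.3   2.2 104.7] turn 0.1
```

>>> send_rows(steps=[[-0.001,0.001,0.04,0,1],[-0.001,0.001,0.08,0,1],[-0.001,0.001,0.1,0,1],[-0.001,0.001,0.106,0,1],[-0.001,0.001,0.106,0,1],[-0.001,0.001,0.106,0,-1],[-0.001,0.001,0.106,0,-1],[-0.001,0.001,0.106,0,-1],[-0.001,0.001,0.106,0,-1],[-0.001,0.001,0.106,0,-1],[-0.001,0.001,0.106,0,-1]])

```text
time: 20.95
eef_pos: [0.4532, 0.3162, 0.0172]
tcp_rot: [0.751, 0.66, 0.001, 0.0]
contact_force: [-1.0, -0.5, 6.6]
opening: 0.414
finger_force: 42.8
```

```bash
python3 -c "
from h import *
go((451,317.3,13.5,82.6),(451,150,150,-.7))"
```

```text
t 20.95 pos [0.4532 0.3162 0.0172] R [[0.128, 0.992, 0.002], [0.992, -0.128, 0.001], [0.001, 0.002, -1.0]] F [-1.  -0.5  6.6] op 0.414 ff 42.8
yaw 82.65
(451, 317.3, 13.5, 82.6) -> [ 0.8 -2.3  3.7] turn 0.0
(451, 150, 150, -0.7) -> [-165.1   19.1 -132.8] turn 83.3
```

>>> send_rows(steps=[[0,0,-0.03,0,-1],[0,0,-0.08,0,-1],[-0.03,0,-0.12,8,-1],[-0.07,0.01,-0.133,16,-1],[-0.11,0.015,-0.133,24,-1],[-0.14,0.019,-0.133,32,-1],[-0.165,0.019,-0.133,40,-1],[-0.165,0.019,-0.133,48,-1],[-0.165,0.019,-0.133,56,-1],[-0.165,0.019,-0.133,64.5,-1],[-0.165,0.019,-0.133,73,-1],[-0.165,0.019,-0.133,81.5,-1]])

```text
time: 22.15
eef_pos: [0.4495, 0.1495, 0.1481]
tcp_rot: [1.0, 0.007, -0.001, 0.0]
contact_force: [-0.8, 0.6, -1.9]
opening: 0.413
finger_force: 42.0
```

```bash
python3 -c "
from h import *
go((487,-17,150,-0.7),(487,-17,80,-0.7))"
```

```text
t 22.15 pos [0.4495 0.1495 0.1481] R [[1.0, 0.014, -0.001], [0.014, -1.0, -0.0], [-0.001, 0.0, -1.0]] F [-0.8  0.6 -1.9] op 0.413 ff 42.0
yaw 0.8
(487, -17, 150, -0.7) -> [ 35.2 167.   -1.9] turn 1.5
(487, -17, 80, -0.7) -> [ 35.2 167.   68.1] turn 1.5
```

>>> send_rows(steps=[[0.01,0.045,0,1.5,-1],[0.02,0.09,0,1.5,-1],[0.03,0.135,0,1.5,-1],[0.035,0.167,0,1.5,-1],[0.035,0.167,0.04,1.5,-1],[0.035,0.167,0.068,1.5,-1],[0.035,0.167,0.068,1.5,-1],[0.035,0.167,0.068,1.5,-1]])

```text
time: 22.95
eef_pos: [0.488, -0.0164, 0.0805]
tcp_rot: [1.0, -0.003, -0.001, -0.0]
contact_force: [0.1, -0.3, -1.0]
opening: 0.411
finger_force: 41.9
```

```bash
python3 -c "
from h import *
go((487,-17,64,-0.7),(506.4,-17,64,-0.7))"
```

```text
t 22.95 pos [ 0.488  -0.0164  0.0805] R [[1.0, -0.006, -0.002], [-0.006, -1.0, 0.0], [-0.002, -0.0, -1.0]] F [ 0.1 -0.3 -1. ] op 0.411 ff 41.9
yaw -0.34
(487, -17, 64, -0.7) -> [-1.   0.6 16.5] turn 0.4
(506.4, -17, 64, -0.7) -> [18.4  0.5 16.5] turn 0.4
```

>>> send_rows(steps=[[0,0,0.008,0,-1],[0,0,0.016,0,-1],[0,0,0.016,0,-1],[0.005,0,0.016,0,-1],[0.01,0,0.016,0,-1],[0.015,0,0.016,0,-1],[0.0185,0,0.016,0,-1],[0.0185,0,0.016,0,-1]])

```text
time: 23.75
eef_pos: [0.5064, -0.0164, 0.0645]
tcp_rot: [1.0, -0.003, -0.002, -0.0]
contact_force: [-5.3, 0.5, 1.6]
opening: 0.412
finger_force: 42.3
```

>>> send_rows(steps=[[0.001,0,0.005,0,-1],[0.001,0,0.01,0,-1],[0.001,0,0.014,0,-1],[0.001,0,0.016,0,-1],[0.001,0,0.016,0,-1]])

```text
time: 24.25
eef_pos: [0.5068, -0.0166, 0.0481]
tcp_rot: [1.0, -0.003, -0.002, -0.0]
contact_force: [-6.3, -0.1, -2.1]
opening: 0.415
finger_force: 42.2
```

>>> send_rows(steps=[[0,0,0.001,0,-1],[0,0,0.002,0,-1],[0,0,0.002,0,-1]])

```text
time: 24.55
eef_pos: [0.5072, -0.0166, 0.0472]
tcp_rot: [1.0, -0.003, -0.002, -0.0]
contact_force: [-8.2, -0.2, 5.5]
opening: 0.413
finger_force: 42.8
```

Floor contact. Release, rise, and head for the third cartridge.

>>> send_rows(steps=[[0,0,0.001,0,0.1],[0,0,0.001,0,0.1],[0,0,0.001,0,0.1],[0,0,0.001,0,0.1],[0,0,-0.01,0,0.1],[0,0,-0.04,0,0.1],[0,0,-0.09,0,0.1],[0,0,-0.14,0,0.1],[-0.03,-0.04,-0.15,0,0.5],[-0.03,-0.09,-0.15,0,1],[-0.03,-0.14,-0.15,0,1],[-0.03,-0.18,-0.15,0,1]])

```text
time: 25.75
eef_pos: [0.4789, 0.1656, 0.1985]
tcp_rot: [1.0, -0.003, 0.001, -0.0]
contact_force: [0.1, 0.8, -0.6]
opening: 1.0
finger_force: 0.0
```

```bash
python3 -c "
from h import *
T=snap('top','t5.png'); carts(T)
go((530,289,150,42.4),(607.4,289,120,42.4))"
```

```text
top px [145. 162.] c 609.3 290.6 size 85.3 40.2 yaw 42.6
top px [238. 152.] c 660.5 -6.0 size 307.4 45.7 yaw 89.3
top px [300. 120.] c 757.4 -203.6 size 86.7 76.0 yaw -43.8
top px [243. 113.] c 779.0 -19.9 size 123.8 87.9 yaw -3.0
t 25.8 pos [0.4785 0.1702 0.1984] R [[1.0, -0.002, 0.003], [-0.003, -1.0, 0.005], [0.003, -0.005, -1.0]] F [-1.4  1.8  0.4] op 0.998 ff 0.0
yaw -0.14
(530, 289, 150, 42.4) -> [  51.2 -119.    48.4] turn -42.5
(607.4, 289, 120, 42.4) -> [ 128.6 -119.1   78.4] turn -42.5
```

>>> send_rows(steps=[[0.02,-0.04,0,-8.5,1],[0.05,-0.08,0,-17,1],[0.08,-0.119,0.02,-25.5,1],[0.115,-0.119,0.05,-34,1],[0.1285,-0.119,0.078,-42.5,1],[0.1285,-0.119,0.078,-42.5,1],[0.1285,-0.119,0.078,-42.5,1]])

```text
time: 26.5
eef_pos: [0.6078, 0.2815, 0.1187]
tcp_rot: [0.934, 0.358, -0.001, -0.0]
contact_force: [0.9, -0.2, 1.2]
opening: 1.002
finger_force: 0.0
```

```bash
python3 -c "
from h import *
go((607.4,289,13.5,42.4))"
```

```text
t 26.5 pos [0.6078 0.2815 0.1187] R [[0.743, 0.669, -0.002], [0.669, -0.743, -0.0], [-0.001, -0.001, -1.0]] F [ 0.9 -0.2  1.2] op 1.002 ff 0.0
yaw 41.98
(607.4, 289, 13.5, 42.4) -> [  4.7  -5.8 105.2] turn -0.4
```

>>> send_rows(steps=[[0.0045,-0.0058,0.04,-0.4,1],[0.0045,-0.0058,0.08,-0.4,1],[0.0045,-0.0058,0.1,-0.4,1],[0.0045,-0.0058,0.105,-0.4,1],[0.0045,-0.0058,0.105,-0.4,1],[0.0045,-0.0058,0.105,-0.4,-1],[0.0045,-0.0058,0.105,-0.4,-1],[0.0045,-0.0058,0.105,-0.4,-1],[0.0045,-0.0058,0.105,-0.4,-1],[0.0045,-0.0058,0.105,-0.4,-1],[0.0045,-0.0058,0.105,-0.4,-1]])

```text
time: 27.6
eef_pos: [0.6088, 0.2894, 0.0155]
tcp_rot: [0.932, 0.363, 0.001, 0.0]
contact_force: [-0.9, 0.0, 5.5]
opening: 0.411
finger_force: 42.8
```

```bash
python3 -c "
from h import *
go((607.4,289,13.5,42.4),(470,180,150,-.7))"
```

```text
t 27.6 pos [0.6088 0.2894 0.0155] R [[0.737, 0.676, 0.002], [0.676, -0.737, 0.001], [0.002, 0.001, -1.0]] F [-0.9  0.   5.5] op 0.411 ff 42.8
yaw 42.55
(607.4, 289, 13.5, 42.4) -> [-1.3 -0.6  2. ] turn 0.1
(470, 180, 150, -0.7) -> [-176.2  -13.2 -134.5] turn 43.2
```

>>> send_rows(steps=[[0,0,-0.03,0,-1],[0,0,-0.08,0,-1],[-0.03,0,-0.12,8,-1],[-0.07,-0.01,-0.1345,16,-1],[-0.11,-0.013,-0.1345,24,-1],[-0.15,-0.013,-0.1345,32,-1],[-0.176,-0.013,-0.1345,40,-1],[-0.176,-0.013,-0.1345,43.2,-1],[-0.176,-0.013,-0.1345,43.2,-1]])

```text
time: 28.5
eef_pos: [0.4683, 0.179, 0.1478]
tcp_rot: [1.0, -0.006, -0.0, 0.0]
contact_force: [-0.4, 0.3, -0.9]
opening: 0.412
finger_force: 42.0
```

```bash
python3 -c "
from h import *
go((488,55,150,-0.7),(488,55,80,-0.7))"
```

```text
t 28.5 pos [0.4683 0.179  0.1478] R [[1.0, -0.012, -0.001], [-0.012, -1.0, -0.0], [-0.001, 0.0, -1.0]] F [-0.4  0.3 -0.9] op 0.412 ff 42.0
yaw -0.68
(488, 55, 150, -0.7) -> [ 21.1 123.8  -2.2] turn 0.0
(488, 55, 80, -0.7) -> [ 21.1 123.8  67.8] turn 0.0
```

>>> send_rows(steps=[[0.01,0.045,0,0,-1],[0.02,0.09,0,0,-1],[0.0205,0.124,0,0,-1],[0.0205,0.124,0.04,0,-1],[0.0205,0.124,0.068,0,-1],[0.0205,0.124,0.068,0,-1],[0.0205,0.124,0.068,0,-1]])

```text
time: 29.2
eef_pos: [0.4885, 0.0555, 0.0802]
tcp_rot: [1.0, -0.005, -0.001, -0.0]
contact_force: [-0.4, 0.7, -0.4]
opening: 0.413
finger_force: 42.0
```

```bash
python3 -c "
from h import *
go((488,55,63,-0.7),(507,55,63,-0.7))"
```

```text
t 29.2 pos [0.4885 0.0555 0.0802] R [[1.0, -0.01, -0.001], [-0.01, -1.0, 0.0], [-0.001, -0.0, -1.0]] F [-0.4  0.7 -0.4] op 0.413 ff 42.0
yaw -0.58
(488, 55, 63, -0.7) -> [-0.5  0.5 17.2] turn 0.1
(507, 55, 63, -0.7) -> [18.5  0.3 17.2] turn 0.1
```

>>> send_rows(steps=[[0,0.0003,0.008,0,-1],[0,0.0003,0.017,0,-1],[0,0.0003,0.017,0,-1],[0.005,0.0003,0.017,0,-1],[0.01,0.0003,0.017,0,-1],[0.015,0.0003,0.017,0,-1],[0.0185,0.0003,0.017,0,-1],[0.0185,0.0003,0.017,0,-1]])

```text
time: 30.0
eef_pos: [0.5065, 0.055, 0.0631]
tcp_rot: [1.0, -0.005, -0.001, -0.0]
contact_force: [-5.2, -0.1, 1.8]
opening: 0.413
finger_force: 42.2
```

>>> send_rows(steps=[[0.001,0,0.005,0,-1],[0.001,0,0.01,0,-1],[0.001,0,0.014,0,-1],[0.001,0,0.016,0,-1],[0.001,0,0.016,0,-1]])

```text
time: 30.5
eef_pos: [0.5066, 0.0549, 0.0465]
tcp_rot: [1.0, -0.006, -0.002, 0.0]
contact_force: [-5.3, 0.1, -0.2]
opening: 0.415
finger_force: 42.2
```

>>> send_rows(steps=[[0,0,0.001,0,-1],[0,0,0.002,0,-1],[0,0,0.002,0,-1]])

```text
time: 30.8
eef_pos: [0.5071, 0.0548, 0.0455]
tcp_rot: [1.0, -0.005, -0.001, 0.0]
contact_force: [-7.2, 1.1, 5.0]
opening: 0.411
finger_force: 42.7
```

Release, rise and clear the view to the left.

>>> send_rows(steps=[[0,0,0.001,0,0.1],[0,0,0.001,0,0.1],[0,0,0.001,0,0.1],[0,0,0.001,0,0.1],[0,0,-0.01,0,0.1],[0,0,-0.04,0,0.1],[0,0,-0.09,0,0.1],[0,0,-0.14,0,0.1],[-0.02,-0.05,-0.18,0,0.5],[-0.04,-0.1,-0.22,0,1],[-0.04,-0.15,-0.26,0,1],[-0.04,-0.19,-0.28,0,1]])

```text
time: 32.0
eef_pos: [0.4713, 0.2118, 0.3063]
tcp_rot: [1.0, -0.006, 0.002, -0.0]
contact_force: [1.9, 0.8, 0.4]
opening: 0.998
finger_force: 0.0
```

```bash
python3 -c "
from h import *
T=snap('top','t6.png');S=snap('scene','s6.png')
go((635,-17,340,-0))
up=lambda a,f:cv2.resize(a,None,fx=f,fy=f,interpolation=cv2.INTER_CUBIC)
g=lambda a:(255*(a/255.)**2).astype(np.uint8)
a=g(up(T[135:240,190:290],4));b=g(up(S[135:240,215:315],4))
cv2.imwrite('pics/c7.png',np.hstack([a,b]))"
```

```text
t 32.1 pos [0.4729 0.2149 0.3097] R [[1.0, -0.006, 0.011], [-0.006, -1.0, 0.004], [0.011, -0.004, -1.0]] F [ 0.6 -0.6  0.4] op 1.002 ff 0.0
yaw -0.34
(635, -17, 340, 0) -> [163.5 230.9 -30.3] turn -0.3
```

View pics/c7.png

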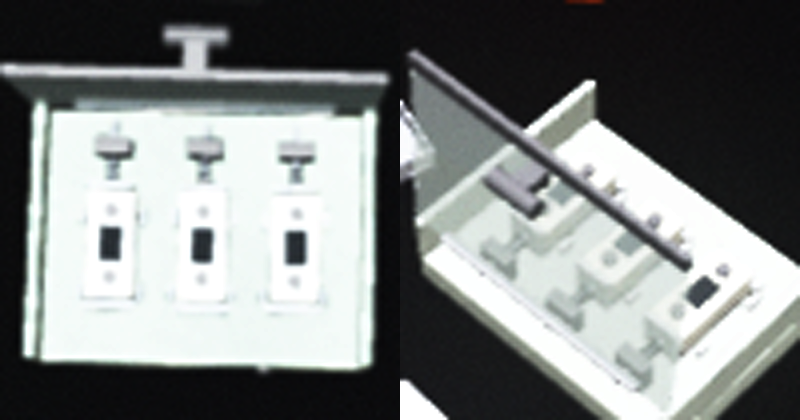

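All three bays hold a clamped fresh cartridge, with windows at about (217,196), (240,196) and (264,197). The cover is still upright. I'll regrip the handle.

>>> send_rows(steps=[[0.03,0.045,-0.035,-0.3,1],[0.06,0.09,-0.035,-0.3,1],[0.09,0.13,-0.035,-0.3,1],[0.12,0.17,-0.035,-0.3,1],[0.15,0.21,-0.035,-0.3,1],[0.16,0.231,-0.035,-0.3,1],[0.16,0.231,-0.035,-0.3,1],[0.16,0.231,-0.035,-0.3,1]])

```text
time: 32.9
eef_pos: [0.6289, -0.0234, 0.3373]
tcp_rot: [1.0, -0.004, -0.001, -0.0]
contact_force: [0.1, -0.3, -0.1]
opening: 1.0
finger_force: 0.0
```

```bash
python3 -c "
from h import *
go((632.5,-17,231,0))"
```

```text
t 32.9 pos [ 0.6289 -0.0234  0.3373] R [[1.0, -0.008, -0.002], [-0.008, -1.0, 0.001], [-0.002, -0.001, -1.0]] F [ 0.1 -0.3 -0.1] op 1.0 ff 0.0
yaw -0.48
(632.5, -17, 231, 0) -> [  3.5  -6.5 106.3] turn -0.5
```

>>> send_rows(steps=[[0.0035,-0.006,0,-0.4,1],[0.0035,-0.006,0.04,-0.4,1],[0.0035,-0.006,0.08,-0.4,1],[0.0035,-0.006,0.106,-0.4,1],[0.0035,-0.006,0.106,-0.4,1],[0.0035,-0.006,0.106,-0.4,-1],[0.0035,-0.006,0.106,-0.4,-1],[0.0035,-0.006,0.106,-0.4,-1],[0.0035,-0.006,0.106,-0.4,-1],[0.0035,-0.006,0.106,-0.4,-1],[0.0035,-0.006,0.106,-0.4,-1]], squeeze=30)

```text
time: 34.0
eef_pos: [0.6341, -0.0169, 0.2354]
tcp_rot: [1.0, 0.001, 0.002, 0.001]
contact_force: [-1.7, -0.6, 5.4]
opening: 0.503
finger_force: 32.4
```

```bash
python3 -c "
import numpy as np
f=np.linspace(1.70,.183,25); Rr=.1647
X=-Rr*np.cos(f); Z=Rr*np.sin(f)
for i in range(1,25):
  o=12 if i>12 else 0
  print([round(float(X[i]-X[o]),3),0,round(float(Z[o]-Z[i]),3),0,-1],end=', ' if i!=12 else '\n')
"
```

```text
[-0.01, 0, -0.001, 0, -1], [-0.021, 0, -0.001, 0, -1], [-0.031, 0, -0.001, 0, -1], [-0.042, 0, -0.0, 0, -1], [-0.052, 0, 0.001, 0, -1], [-0.062, 0, 0.004, 0, -1], [-0.072, 0, 0.007, 0, -1], [-0.082, 0, 0.01, 0, -1], [-0.091, 0, 0.014, 0, -1], [-0.101, 0, 0.019, 0, -1], [-0.11, 0, 0.024, 0, -1], [-0.118, 0, 0.03, 0, -1]
[-0.008, 0, 0.006, 0, -1], [-0.016, 0, 0.013, 0, -1], [-0.023, 0, 0.021, 0, -1], [-0.03, 0, 0.028, 0, -1], [-0.037, 0, 0.037, 0, -1], [-0.042, 0, 0.045, 0, -1], [-0.048, 0, 0.054, 0, -1], [-0.052, 0, 0.064, 0, -1], [-0.056, 0, 0.073, 0, -1], [-0.06, 0, 0.083, 0, -1], [-0.063, 0, 0.093, 0, -1], [-0.065, 0, 0.103, 0, -1],
```

>>> send_rows(steps=[[-0.01,0,-0.001,0,-1],[-0.021,0,-0.001,0,-1],[-0.031,0,-0.001,0,-1],[-0.042,0,0,0,-1],[-0.052,0,0.001,0,-1],[-0.062,0,0.004,0,-1],[-0.072,0,0.007,0,-1],[-0.082,0,0.01,0,-1],[-0.091,0,0.014,0,-1],[-0.101,0,0.019,0,-1],[-0.11,0,0.024,0,-1],[-0.118,0,0.03,0,-1]])

```text
time: 35.2
eef_pos: [0.5145, -0.016, 0.2043]
tcp_rot: [1.0, 0.0, 0.001, -0.0]
contact_force: [-3.5, 0.6, 9.1]
opening: 0.506
finger_force: 37.3
```

>>> send_rows(steps=[[-0.008,0,0.006,0,-1],[-0.016,0,0.013,0,-1],[-0.023,0,0.021,0,-1],[-0.03,0,0.028,0,-1],[-0.037,0,0.037,0,-1],[-0.042,0,0.045,0,-1],[-0.048,0,0.054,0,-1],[-0.052,0,0.064,0,-1],[-0.056,0,0.073,0,-1],[-0.06,0,0.083,0,-1],[-0.063,0,0.093,0,-1],[-0.065,0,0.103,0,-1]])

```text
time: 36.4
eef_pos: [0.4496, -0.0156, 0.0997]
tcp_rot: [1.0, 0.0, -0.001, -0.001]
contact_force: [-13.6, 10.3, 47.9]
opening: 0.508
finger_force: 42.6
```

>>> send_rows(steps=[[0.001,0,-0.003,0,-1],[0.001,0,-0.003,0,-1]])

```text
time: 36.6
eef_pos: [0.4498, -0.0155, 0.101]
tcp_rot: [1.0, 0.0, -0.001, -0.001]
contact_force: [-2.1, 5.2, 0.8]
opening: 0.504
finger_force: 38.2
```

>>> send_rows(steps=[[0.001,0,-0.003,0,1],[0.001,0,-0.003,0,1],[0.001,0,-0.003,0,1],[0.001,0,-0.003,0,1],[0.001,0,-0.05,0,1],[0.001,0,-0.1,0,1],[0.001,-0.05,-0.14,0,1],[0.001,-0.1,-0.14,0,1],[0.001,-0.15,-0.14,0,1],[0.001,-0.2,-0.14,0,1],[0.001,-0.25,-0.14,0,1],[0.001,-0.25,-0.14,0,1]])

```text
time: 37.8
eef_pos: [0.451, 0.2374, 0.2422]
tcp_rot: [1.0, 0.003, 0.0, -0.001]
contact_force: [0.2, 0.7, 0.3]
opening: 1.002
finger_force: 0.0
```

```bash
python3 -c "
from h import *
T=snap('top','t8.png');S=snap('scene','s8.png')
st()
print('closed',proj('top',[[.4465,-.017,.1085]]),proj('scene',[[.4465,-.017,.1085]]))
print('0.05rad',proj('scene',[[.4482,-.017,.1165]]),proj('top',[[.4482,-.017,.1165]]))
up=lambda a,f:cv2.resize(a,None,fx=f,fy=f,interpolation=cv2.INTER_CUBIC)
g=lambda a:(255*(a/255.)**2).astype(np.uint8)
a=g(up(T[150:240,190:290],4));b=g(up(S[145:235,235:335],4))
cv2.imwrite('pics/c8.png',np.hstack([a,b]))"
```

```text
t 37.9 pos [0.4513 0.2349 0.2418] R [[1.0, 0.004, -0.0], [0.004, -1.0, -0.001], [-0.0, 0.001, -1.0]] F [ 0.4  0.  -0.4] op 0.999 ff 0.0
closed [[239.05311055 212.79059587]] [[284.7625867  175.56094859]]
0.05rad [[284.49370512 174.27431118]] [[238.94588457 211.99785895]]
```

View pics/c8.png

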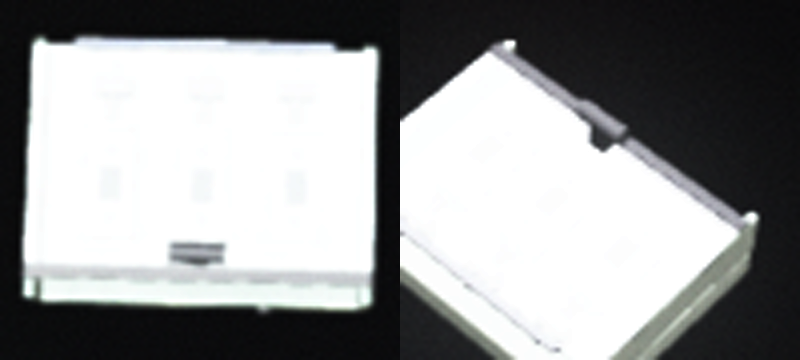

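All looks good: the handle at (239,212.4) matches the shut prediction (239,212.8). To be sure, I'll tap the handle down with closed fingers.

>>> send_rows(steps=[[-0.004,0.05,0,0,-1],[-0.004,0.1,0,0,-1],[-0.004,0.15,0,0,-1],[-0.004,0.2,0,0,-1],[-0.004,0.2525,0,0,-1],[-0.004,0.2525,0.04,0,-1],[-0.004,0.2525,0.08,0,-1],[-0.004,0.2525,0.1,0,-1],[-0.004,0.2525,0.108,0,-1],[-0.004,0.2525,0.108,0,-1]])

```text
time: 38.9
eef_pos: [0.4468, -0.0199, 0.1331]
tcp_rot: [1.0, -0.0, -0.001, -0.0]
contact_force: [0.2, -0.9, -0.3]
opening: -0.002
finger_force: 0.0
```

>>> send_rows(steps=[[0,0,0.003,0,-1],[0,0,0.006,0,-1],[0,0,0.008,0,-1],[0,0,0.009,0,-1],[0,0,0.009,0,-1]])

```text
time: 39.4
eef_pos: [0.4481, -0.0188, 0.1253]
tcp_rot: [1.0, 0.001, 0.0, 0.0]
contact_force: [-0.6, -0.8, -0.2]
opening: 0.002
finger_force: 0.0
```

>>> send_rows(steps=[[0,0,0.001,0,-1],[0,0,0.002,0,-1],[0,0,0.003,0,-1],[0,0,0.003,0,-1]])

```text
time: 39.8
eef_pos: [0.4481, -0.0189, 0.1242]
tcp_rot: [1.0, 0.001, -0.001, -0.0]
contact_force: [-5.8, 0.5, 11.6]
opening: -0.002
finger_force: 6.0
```

>>> send_rows(steps=[[0,0,-0.03,0,-1],[0,0,-0.08,0,-1],[0,0,-0.13,0,-1],[0,0,-0.15,0,-1],[0,0,-0.15,0,-1]])

```text
time: 40.3
eef_pos: [0.4499, -0.0194, 0.2767]
tcp_rot: [1.0, 0.001, 0.004, 0.001]
contact_force: [-0.2, -0.4, 0.5]
opening: 0.002
finger_force: 0.0
```

```bash
python3 -c "
from h import *
st(); print(ctrl.sign_off())"
```

```text
t 40.3 pos [ 0.4499 -0.0194  0.2767] R [[1.0, 0.001, 0.009], [0.001, -1.0, -0.002], [0.009, 0.002, -1.0]] F [-0.2 -0.4  0.5] op 0.002 ff 0.0
the job is handed in; nothing more can be done
None
```

The job is handed in at 40.3 s: three fresh cartridges clamped in their bays, the spent one flat in the steel tray, the cover folded shut, and the bystanders left alone; `sign_off()` gave no verdict, so this rests on my own camera and force checks.

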